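# Make up the front-desk and meeting-room stationery kits

### The job

Make up two kits: stapler in the wide compartment and rubber stamp in the narrow compartment of the divided tray; whiteboard wiper and larger tape roll side by side in the undivided box, all the same way up as now and flat on the floor of the tray or box. Only once the wiper and roll are in the box, lay the ruler square across its top, resting on both long rims and sticking out about equally on both sides. Leave the smaller tape roll, the bottle and the hole punch where they are.

Things in the scene. Friction and masses are not known exactly. Their poses are not given: they have to be found in the camera images.
- divided_tray: Grey open tray, fixed to the counter, outside 140 mm along its x, 240 mm along its y, 50 mm high; walls, floor and divider 4 mm thick. Origin at the centre of its underside, z up. The divider runs along x at y = +44 mm, as high as the walls: the narrow compartment (70 mm by 132 mm inside) is at y = +46 to +116 mm, the wide one (158 mm by 132 mm) at y = -116 to +42 mm. Floor top at z = 4 mm.
- box: Grey open box without divider, fixed to the counter, outside 140 mm along its x, 200 mm along its y, 50 mm high; walls and floor 4 mm thick (inside 132 by 192 mm). Origin at the centre of its underside, z up. Floor top at z = 4 mm, rims at z = 50 mm; the two long sides run along y, at x = -70 and +70 mm.
- stapler: Black desk stapler, its steel magazine showing at the nose (+x), standing on its base, 112 mm long (x), 28 mm wide (y), up to 45 mm high; its upper arm (x = -54 to +34 mm) is 28 mm wide, with upright sides between about 27 and 41 mm height at the middle. Origin at the centre of its underside, z up. Mass about 0.2 kg.
- stamp: Wooden rubber stamp standing on its base: base block 52 mm (x) by 30 mm (y), 14 mm high, with a round dark wooden knob handle above it, 26 mm in diameter from 26 to 36 mm height, 42 mm high in all. Origin at the centre of its underside, z up. Mass about 0.08 kg.
- wiper: Whiteboard wiper, grey felt underneath and brown wooden back: 105 mm long (x), 50 mm wide (y), 20 mm high, with a grip ridge 26 mm wide (y) and 95 mm long (x) along the middle up to 38 mm height. Origin at the centre of its underside, z up. Mass about 0.09 kg.
- large_roll: The larger tan tape roll, lying flat: a ring of 60 mm outer and 34 mm inner diameter, 24 mm high. Origin at the centre of its underside, z up. Mass about 0.08 kg.
- small_roll: The smaller tan tape roll, lying flat: a ring of 40 mm outer diameter, 14 mm inner, 24 mm high; to be left alone. Origin at the centre of its underside, z up. 
- ruler: Light wooden ruler lying flat, 220 mm long (x), 32 mm wide (y), 7 mm thick, with black tick marks. Origin at the centre of its underside, z up. Mass about 0.05 kg.
- bottle: White sanitiser bottle, 60 mm in diameter, 150 mm high, standing; to be left alone. Origin at the centre of its underside, z up. 
- punch: Black and steel hole punch, about 85 mm (x) by 110 mm (y), 60 mm high, beyond the containers; to be left alone. Origin at the centre of its underside, z up. 
There are look-alikes about, which are no part of the job. Leave any yellow look-alike of the stapler alone. Several things have the shape of the ruler; the one meant has the colours described above.

How it is judged (in metres and radians):
On the way, in this order (a step that is already met when the one before it is completed fails the run):
1. the wiper and the larger tape roll are both flat on the floor of the box (x of wiper in the frame of box between -0.06 and 0.06 m and y of wiper in the frame of box between -0.09 and 0.09 m and z of wiper in the frame of box between 0 and 0.012 m and angle between each of wiper, large_roll's own z axis and vertical below 0.15 rad and x of large_roll in the frame of box between -0.06 and 0.06 m and y of large_roll in the frame of box between -0.09 and 0.09 m and z of large_roll in the frame of box between 0 and 0.012 m), for 0.2 s.
2. then the ruler rests square across the box's two long rims (all of step 1 and x of ruler in the frame of box between -0.02 and 0.02 m and y of ruler in the frame of box between -0.084 and 0.084 m and z of ruler in the frame of box between 0.046 and 0.055 m and angle between ruler's own z axis and vertical below 0.15 rad and angle between the x axis of ruler and the x axis of box, either way round below 0.2 rad), for 0.2 s.
At the end, for the whole second after the job is handed in: Stapler in the wide and stamp in the narrow compartment, wiper and large roll in the box, each flat within 8 mm of the floor; ruler flat on both long rims, square within 0.2 rad, centred across within 20 mm; all at rest; small roll, bottle and punch within 30 mm of their starts (all of step 2 and x of stapler in the frame of divided_tray between -0.06 and 0.06 m and y of stapler in the frame of divided_tray between -0.116 and 0.042 m and z of stapler in the frame of divided_tray between 0 and 0.012 m and angle between each of stapler, stamp's own z axis and vertical below 0.15 rad and x of stamp in the frame of divided_tray between -0.06 and 0.06 m and y of stamp in the frame of divided_tray between 0.046 and 0.116 m and z of stamp in the frame of divided_tray between 0 and 0.012 m and linear speed of each of stapler, stamp, wiper, large_roll, ruler below 0.02 m/s and angular speed of each of stapler, stamp, wiper, large_roll, ruler below 0.2 rad/s and distance of each of small_roll, bottle, punch from where it was at the start of the episode below 0.03 m); the robot touches nothing.
It fails at once if the small tape roll is moved by more than 30 mm or tipped (distance of small_roll from where it was at the start of the episode above 0.03 m or angle between small_roll's own z axis and vertical above 0.3 rad).
It fails at once if the bottle is moved by more than 30 mm or tipped (distance of bottle from where it was at the start of the episode above 0.03 m or angle between bottle's own z axis and vertical above 0.3 rad).
It fails at once if the hole punch is moved by more than 30 mm or tipped (distance of punch from where it was at the start of the episode above 0.03 m or angle between punch's own z axis and vertical above 0.3 rad).
It also fails if it takes over 136 s, if anything falls off the work surface, if the arm or the gripper's body presses on something with over 40 N, if the wrist force passes 120 N, or if a joint passes its speed limit or range.

### The arm

A 6-joint arm with a two-finger parallel gripper is mounted at the origin on the work surface. World frame = base frame: x ahead of the robot, y to its left, z up, the work surface at z = 0. Lengths are in mm, angles in rad, forces in N, time in s.
With the tool pointing down it reaches from about 275 to 750 mm from the base axis. Payload 10.2 kg.
Tool frame: the origin (TCP) lies where the fingers leave the gripper's body, on its centre line; the fingertips stand 73 mm ahead of it and the grasp point (between the pads) lies 54 mm ahead of it (ctrl.tip_extent is the z of the fingertips in the tool frame, in mm); z points along the fingers, y is the line along which they close (so a half turn about z gives the same grasp; the last joint's range is limited). The gripper opens to 85 mm and grips with 20 to 120 N. Pads are 22 mm wide; open, the fingers measure 114 mm over their backs; the gripper's body (76 mm by 85 mm) begins 54 mm behind the grasp point. The pads swing forward as they close: fully open they stand 13 mm farther back than shut.
Start: joints at [-1.376, 0.313, 1.498, -0, 1.331, -0.223], TCP at [213.007, -479.854, 303.894] pointing down, gripper open.
Joint ranges: [-2.94, 2.94], [-0.97, 2.17], [0.19, 2.56], [-1.23, 4.37], [0.02, 3.11], [-2.88, 2.88]. Speed limits (rad/s): [2.39, 2.39, 3.01, 3.14, 3.14, 3.14].

### API

Orientations are given as a unit quaternion [w, x, y, z].
In Python, from rig import readout, cams, order, ctrl gives the robot as it stands.
- The arm moves only by the shell command python3 -m handwheel 'ROWS' [OPENING] [FORCE]. ROWS is a JSON list of rows, 1 to 8 of them, each of 6 numbers: dx, dy, dz in mm, then a rotation vector rx, ry, rz in rad; each row is the pose to reach, as a shift and turn from the pose commanded when the command began, along the tool's axes at that moment; what a row does not reach only later rows make up. A row lasts 1/10 s, in which the tool goes at most 50 mm and 0.15 rad, less where a joint would pass 70% of its speed; a pose out of reach is approached as far as the arm can. OPENING is the opening from 0.0 (shut) to 1.0 (fully open), set as the command begins (- or left out keeps the last). The fingers move at their own pace and stop on an object; FORCE is the grip in N (left out, the last holds). Time passes only in rows, so rows that do not move let the fingers close. It prints the time, the measured TCP pose, the force, the opening and the grip force at its end.
- readout.sense(): the state, without advancing time (a new reading comes with each control period).
- cams.capture(name): name is "scene" or "top" or "wrist"; returns (picture, depth): 420x560x3 uint8, red, green, blue; 420x560 float32, mm along the optical axis (not along the pixel's ray), 0 where there is no reading.
- cams.calibration(name): a dict with "fx", "fy", "cx", "cy" (pixels), "position" and "attitude" of the camera in the world. Camera axes: x right, y down, z forward; pixel columns grow to the right and rows downward; lengths in mm; the calibration is good to about 2 mm. A picture is of the moment at which its call begins: read the wrist's pose just before it. calibration takes no time and is no camera call; for the wrist camera it gives the pose at the moment of the call.
- order.finish_job(): hands the job in; it is judged then, once.
Trained networks look in the newest picture that a camera, given by its name, has taken for a name from the list of things; names that differ only in an ending like _2 or _b are one class to them, and where a whole thing is asked for, a point or a joint stands for the part that bears it (a point fixed in the world has none). Each returns a list of dicts, best first, with "p" (0 to 1); they miss things now and then, are a little off and sometimes report something else, mostly with a low value. They report only what shows in the picture. A call takes as long as a camera call. They do not tell look-alikes from the thing itself.
- cams.trace(target, camera): "pixels" (420x560 bool, what is visible of it) and "bbox" ([left, top, right, bottom] in pixels, round what is visible of it).
- cams.spot_point(target, camera): "uv" ([column, row] in pixels: a listed point, or the origin of a listed thing).
The state is a dict: "time_s": time; "joints": joint angles; "dq": joint speeds; "tau": joint torques, N m; "eef_pos": TCP position; "ee_rot": TCP orientation; "force": force on the tool from outside, world axes, zero at the start; "wrist_torque": the same for the moment, N m; "grip_width": opening from 0.0 (shut) to 1.0 (fully open); "grip_force": force on a finger pad.
Only numpy, scipy, OpenCV 4.12 (cv2) and the standard library are available. Lean on these libraries where they do the work, as an engineer would, in place of code of your own. Each camera call takes 0.05 s, during which the arm holds its last target. There are 200 camera calls.

## Working session

There is one attempt and no reset: what is moved stays moved. The work goes in short steps, Python scripts to look and compute and a shell command to move; the robot and the scene stay as the last step left them, time stands still between calls to the robot, and variables do not carry over. Pictures are saved under pics/ and viewed, at most 14 in all, crops included, and the job is handed in when it is done.

```bash
ls; mkdir -p pics
python3 - <<'E'
from rig import readout,cams,order,ctrl
import cv2,numpy as np
print(readout.sense()); print(ctrl.tip_extent)
for n in ["scene","top","wrist"]:
    p,d=cams.capture(n); cv2.imwrite(f"pics/{n}0.png",p[:,:,::-1]); print(n,cams.calibration(n)); np.savez(f"pics/{n}0.npz",p=p,d=d)
E
```

```text
pics
{'time_s': 0.0, 'joints': array([-1.37641041e+00,  3.13470775e-01,  1.49845165e+00, -2.93882224e-05,
        1.33098024e+00, -2.23399502e-01]), 'dq': array([ 8.42907837e-04,  6.82884144e-05,  2.95796160e-04,  2.52537758e-03,
       -6.39572365e-04, -1.13818606e-04]), 'tau': array([ 7.11799839e-04, -4.12273872e+01, -2.59737754e+01, -1.23348327e-04,
        4.18651354e-03, -2.18665043e-06]), 'eef_pos': array([ 212.96357558, -479.68519793,  303.31889412]), 'ee_rot': array([-6.55144874e-04,  9.78260205e-01,  2.07380185e-01, -4.76808464e-06]), 'force': array([ 0.31872921, -0.143743  ,  0.47304042]), 'wrist_torque': array([0.02965408, 0.00825362, 0.02264433]), 'grip_force': 0.0, 'grip_width': 0.9928371658661843}
72.6
scene {'fx': 410.6465256483679, 'fy': 410.6465256483679, 'cx': 279.85648436562093, 'cy': 206.5644550499019, 'position': array([ 873.93186689, -737.5107585 ,  921.25011806]), 'attitude': array([-0.34937686,  0.91082698,  0.20272875, -0.08503571])}
top {'fx': 479.35308703938347, 'fy': 479.35308703938347, 'cx': 278.37436279719157, 'cy': 211.01754611693215, 'position': array([ 243.6699178 ,  -18.44676675, 1401.46658084]), 'attitude': array([ 0.07071327, -0.6950903 ,  0.71221886, -0.06777466])}
wrist {'fx': 332.35697914555834, 'fy': 332.35697914555834, 'cx': 278.1984893637436, 'cy': 210.62444018777396, 'position': array([ 275.31393978, -450.9799271 ,  374.44181584]), 'attitude': array([ 0.11368765,  0.83076583, -0.53967414, -0.07520019])}
```

View pics/top0.png

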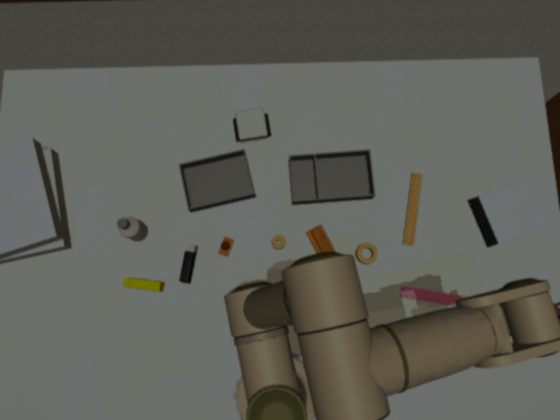

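View pics/scene0.png

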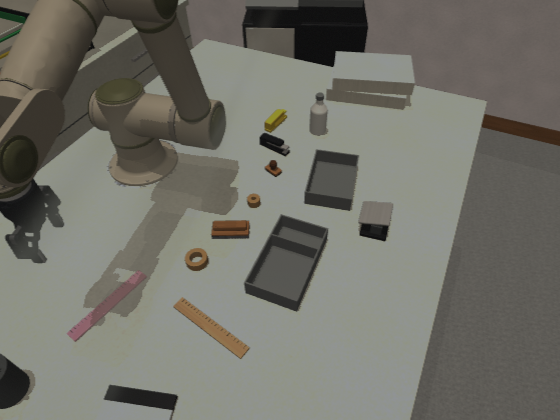

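The top view shows the divided tray (331,177) with its narrow part on the left, the box (217,181), the stapler (188,264), stamp (227,246), small roll (279,242), wiper (320,240), large roll (367,253) and ruler (412,208). The pink ruler and yellow stapler are look-alikes. The scene view agrees.

```bash
cat > h.py <<'E'
from rig import readout,cams,order,ctrl
import cv2,numpy as np
from scipy.spatial.transform import Rotation as R
def rot(q): return R.from_quat([q[1],q[2],q[3],q[0]])
def cloud(cam,d,c):
    v,u=np.mgrid[:420,:560]
    P=np.stack([(u-c['cx'])/c['fx']*d,(v-c['cy'])/c['fy']*d,d],-1)
    W=rot(c['attitude']).apply(P.reshape(-1,3)).reshape(P.shape)+c['position']
    W[d<=0]=np.nan
    return W
def look(cam,names,pmin=.3,zlo=None,erode=False):
    c=cams.calibration(cam); p,d=cams.capture(cam); W=cloud(cam,d,c)
    for n in names:
        for t in cams.trace(n,cam)[:3]:
            if t['p']<pmin: continue
            m=t['pixels'].astype(bool); Q=W[m]; col=np.median(p[m],0); Q=Q[~np.isnan(Q[:,0])]
            if len(Q)<8: continue
            z=np.percentile(Q[:,2],[3,50,97])
            T=Q[Q[:,2]>(z[2]-12 if zlo is None else zlo)]
            r=cv2.minAreaRect(T[:,:2].astype(np.float32)); f=cv2.minAreaRect(Q[:,:2].astype(np.float32))
            rr=lambda r:[round(float(x)) for x in (*r[0],*r[1],r[2])]
            print(cam,n,round(t['p'],2),'bbox',[int(b) for b in t['bbox']],'rgb',col,'z',z.round(),'toprect',rr(r),'all',rr(f),len(Q))
    return p,d,W
E
python3 - <<'E'
from h import *
N="divided_tray box stapler stamp wiper large_roll small_roll ruler bottle punch".split()
for c in ("top","scene"): look(c,N)
print(readout.sense()['time_s'])
E
```

```text
top divided_tray 0.9 bbox [289, 151, 377, 205] rgb [70. 70. 64.] z [-1.  6. 52.] toprect [614, -173, 142, 239, 3] all [614, -173, 142, 240, 3] 3968
top box 0.82 bbox [180, 145, 254, 213] rgb [69. 69. 63.] z [-1.  6. 52.] toprect [613, 163, 143, 201, 12] all [620, 169, 162, 217, 13] 3525
top stapler 0.77 bbox [177, 248, 198, 280] rgb [24. 23. 22.] z [ 0. 37. 46.] toprect [369, 247, 29, 105, 80] all [370, 252, 41, 111, 80] 481
top stapler 0.74 bbox [123, 278, 161, 291] rgb [108. 110.   0.] z [ 7. 39. 46.] toprect [312, 365, 88, 28, 81] all [315, 377, 113, 29, 81] 401
top stapler 0.57 bbox [271, 237, 284, 248] rgb [106.  90.  48.] z [ 0. 24. 29.] toprect [425, -13, 29, 33, 89] all [425, -13, 29, 33, 89] 110
top stamp 0.51 bbox [218, 239, 233, 253] rgb [90. 56. 19.] z [ 9. 16. 46.] toprect [416, 139, 23, 23, 1] all [418, 140, 30, 50, 70] 175
top wiper 0.7 bbox [305, 224, 336, 255] rgb [92. 54. 17.] z [ 1. 27. 43.] toprect [388, -128, 66, 145, 77] all [395, -132, 86, 152, 83] 495
top large_roll 0.7 bbox [356, 246, 377, 267] rgb [106.  89.  48.] z [ 1. 23. 29.] toprect [387, -268, 59, 55, 
[... 1644 characters left out ...]
244, 209, 271] rgb [123.  97.  62.] z [ 4. 23. 27.] toprect [389, -267, 57, 58, 77] all [389, -268, 57, 58, 73] 362
scene small_roll 0.67 bbox [247, 197, 260, 207] rgb [113.  90.  58.] z [ 5. 22. 27.] toprect [426, -13, 37, 36, 37] all [427, -13, 37, 37, 33] 149
scene ruler 0.86 bbox [175, 299, 245, 358] rgb [143. 110.  74.] z [ 3.  8. 11.] toprect [520, -410, 36, 221, 79] all [520, -410, 36, 221, 79] 1175
scene ruler 0.82 bbox [67, 272, 144, 342] rgb [115.  87.  87.] z [ 3.  7. 11.] toprect [257, -468, 218, 36, 79] all [257, -468, 218, 36, 79] 1035
scene punch 0.88 bbox [359, 199, 390, 241] rgb [118. 113. 105.] z [ 6. 48. 61.] toprect [781, 62, 80, 88, 7] all [778, 82, 87, 158, 8] 1086
1.25
```

```bash
cat >> h.py <<'E'
def go(x,y,z,deg):
    s=readout.sense(); q=rot(s['ee_rot']); a=np.radians(deg)
    T=R.from_matrix(np.array([[np.cos(a),np.sin(a),0],[np.sin(a),-np.cos(a),0],[0,0,-1]]).T if 0 else np.column_stack([[np.cos(a),np.sin(a),0],[np.sin(a),-np.cos(a),0],[0,0,-1]]))
    d=q.inv().apply(np.array([x,y,z])-s['eef_pos']); rv=(q.inv()*T).as_rotvec()
    print('goto',(x,y,z,deg),'rows',d.round(1),rv.round(3),'j',s['joints'].round(2)[[0,5]],'t',s['time_s'])
E
python3 -c "
from h import *
go(419,-139,200,28)"
```

```text
goto (419, -139, 200, 28) rows [ 326.6 -228.   103.9] [ 0.    -0.    -0.071] j [-1.38 -0.22] t 1.25
```

```bash
R="[326,-228,60,0,0,-0.07]"; python3 -m handwheel '[[326,-228,0,0,0,-0.07],[326,-228,0,0,0,-0.07],[326,-228,0,0,0,-0.07],[326,-228,0,0,0,-0.07],[326,-228,50,0,0,-0.07],[326,-228,100,0,0,-0.07],[326,-228,104,0,0,-0.07],[326,-228,104,0,0,-0.07]]' 0.55 40; python3 -m handwheel '[[0,0,0,0,0,0],[0,0,0,0,0,0],[0,0,0,0,0,0]]'
```

```text
time_s: 2.05
eef_pos: [408.0, -155.9, 212.7]
ee_rot: [0.001, 0.97, 0.241, 0.0]
force: [0.3, -0.8, 0.2]
grip_width: 0.551
grip_force: 0.0
time_s: 2.35
eef_pos: [407.4, -158.6, 214.1]
ee_rot: [0.001, 0.971, 0.241, 0.0]
force: [-0.1, -0.2, 1.3]
grip_width: 0.547
grip_force: 0.0
```

Run:
```python
from h import *
print(ctrl.tip_extent)
p,d,W=look("wrist",["wiper","large_roll","small_roll"])
cv2.imwrite("pics/w1.png",p[:,:,::-1])
go(419,-139,94,28)
```

```text
72.6
wrist wiper 0.77 bbox [228, 116, 297, 244] rgb [113.  63.  24.] z [19. 36. 40.] toprect [418, -137, 95, 26, 26] all [413, -138, 115, 55, 26] 7993
wrist large_roll 0.87 bbox [350, 241, 412, 304] rgb [213. 153.  68.] z [ 4. 24. 26.] toprect [399, -268, 59, 33, 71] all [396, -276, 75, 35, 69] 1865
wrist small_roll 0.85 bbox [89, 68, 151, 123] rgb [217. 156.  71.] z [ 6. 25. 26.] toprect [425, -11, 39, 39, 25] all [428, -9, 46, 39, 47] 2742
goto (419, -139, 94, 28) rows [ 19.5 -11.8 119.8] [ 0.001 -0.    -0.003] j [-0.64  0.44] t 2.55
```

View pics/w1.png

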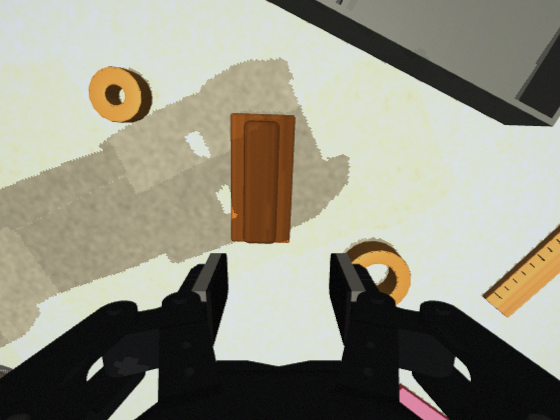

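The wrist view shows the wiper at (263,178) with its ridge upright in the picture, ahead of the fingers. The rolls are at (118,95) and (378,278), both clear of the fingers.

```bash
python3 -c "
from h import *
go(418,-137,93,26)"; python3 -m handwheel '[[19,-13,20,0,0,0.03],[19,-13,60,0,0,0.03],[19,-13,90,0,0,0.03],[19,-13,120,0,0,0.03],[19,-13,120.5,0,0,0.03],[19,-13,120.5,0,0,0.03]]'; python3 -c "
from h import *
go(418,-137,93,26)"
```

```text
goto (418, -137, 93, 26) rows [ 19.5 -14.1 120.8] [ 0.001 -0.     0.032] j [-0.64  0.44] t 2.55
time_s: 3.15
eef_pos: [418.0, -137.7, 92.8]
ee_rot: [-0.0, 0.974, 0.226, -0.0]
force: [0.2, 0.0, -0.6]
grip_width: 0.55
grip_force: 0.0
goto (418, -137, 93, 26) rows [ 0.3 -0.6 -0.2] [-0.     0.     0.003] j [-0.59  0.53] t 3.15
```

```bash
python3 -m handwheel '[[0,0,0,0,0,0],[0,0,0,0,0,0],[0,0,0,0,0,0],[0,0,0,0,0,0],[0,0,0,0,0,0]]' 0.0 40;  python3 -m handwheel '[[0,0,-40,0,0,0],[0,0,-80,0,0,0],[0,0,-120,0,0,0],[0,0,-120,0,0,0]]'; python3 -c "
from h import *
go(622,119,210,12)"
```

```text
time_s: 3.65
eef_pos: [418.3, -137.5, 93.5]
ee_rot: [0.001, 0.974, 0.227, 0.0]
force: [-0.8, -0.9, 7.0]
grip_width: 0.296
grip_force: 40.2
time_s: 4.05
eef_pos: [419.4, -137.9, 217.2]
ee_rot: [0.003, 0.974, 0.227, 0.003]
force: [0.2, 0.5, -1.1]
grip_width: 0.293
grip_force: 40.1
goto (622, 119, 210, 12) rows [ 295.3 -141.     7.5] [ 0.007 -0.006  0.248] j [-0.58  0.53] t 4.05
```

```bash
python3 -m handwheel '[[295,-141,7,0,0,0.24],[295,-141,7,0,0,0.24],[295,-141,7,0,0,0.24],[295,-141,7,0,0,0.24],[295,-141,7,0,0,0.24],[295,-141,7,0,0,0.24],[295,-141,7,0,0,0.24],[295,-141,7,0,0,0.24]]'
python3 - <<'E'
from h import *
p,d,W=look("wrist",["box","wiper"])
cv2.imwrite("pics/w2.png",p[:,:,::-1])
look("top",["box","wiper"])
go(622,119,210,12)
E
```

```text
time_s: 4.85
eef_pos: [621.2, 123.1, 203.6]
ee_rot: [-0.0, 0.994, 0.111, -0.001]
force: [-0.5, -1.0, -1.5]
grip_width: 0.29
grip_force: 40.0
wrist box 0.63 bbox [59, 110, 364, 306] rgb [106. 106.  97.] z [ 4.  6. 51.] toprect [611, 165, 140, 201, 12] all [595, 171, 172, 247, 13] 36121
wrist wiper 0.87 bbox [222, 154, 335, 364] rgb [136.  76.  30.] z [129. 148. 150.] toprect [624, 128, 87, 32, 12] all [621, 124, 104, 92, 12] 18104
top box 0.56 bbox [179, 161, 256, 198] rgb [56. 56. 49.] z [ -2.   9. 423.] toprect [495, 121, 124, 27, 72] all [568, 169, 236, 207, 90] 466
goto (622, 119, 210, 12) rows [ 2.   0.1 -4.2] [0.    0.    0.007] j [0.   1.36] t 5.15
```

View pics/w2.png

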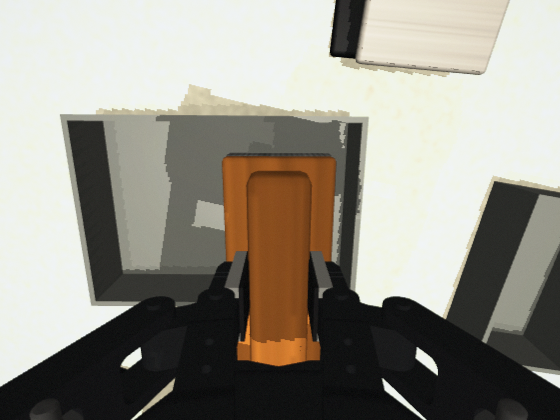

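The wrist view shows the wiper held level, with its far end at (280,155), over the right half of the box. The box walls are at about (65,115) to (368,118).

```bash
python3 -c "
from h import *
go(621.5,120,98.5,12)"; python3 -m handwheel '[[1,0,35,0,0,0],[1,-1,70,0,0,0],[1,-1,95,0,0,0],[1,-1,107,0,0,0],[1,-1,107,0,0,0]]'; python3 -c "
from h import *
go(621.5,120,98.5,12)"
```

```text
goto (621.5, 120, 98.5, 12) rows [  1.8  -1.  107.3] [0.    0.    0.007] j [0.   1.36] t 5.15
time_s: 5.65
eef_pos: [621.1, 120.2, 98.8]
ee_rot: [0.0, 0.994, 0.108, -0.0]
force: [-0.3, -0.5, -1.0]
grip_width: 0.29
grip_force: 41.0
goto (621.5, 120, 98.5, 12) rows [0.4 0.3 0.3] [-0.     0.     0.007] j [0.01 1.36] t 5.65
```

Release with modest opening, rise, and plan for the roll.

```bash
python3 -m handwheel '[[0,0,1,0,0,0],[0,0,1,0,0,0],[0,0,1,0,0,0]]' 0.5; python3 -m handwheel '[[0,0,-40,0,0,0],[0,0,-80,0,0,0],[0,0,-120,0,0,0],[0,0,-120,0,0,0]]'
python3 - <<'E'
from h import *
look("wrist",["box","wiper"])
go(388,-267,210,0)
E
```

```text
time_s: 5.95
eef_pos: [621.4, 120.8, 98.5]
ee_rot: [0.0, 0.994, 0.109, 0.001]
force: [-0.4, -0.1, 0.0]
grip_width: 0.499
grip_force: 0.0
time_s: 6.35
eef_pos: [622.8, 121.0, 224.3]
ee_rot: [0.001, 0.994, 0.109, 0.005]
force: [-0.3, 0.1, 0.7]
grip_width: 0.501
grip_force: 0.0
wrist box 0.66 bbox [75, 119, 354, 298] rgb [107. 107.  98.] z [ 4.  6. 51.] toprect [611, 165, 140, 201, 12] all [595, 171, 169, 243, 13] 36234
wrist wiper 0.79 bbox [245, 144, 307, 267] rgb [139.  79.  32.] z [23. 40. 44.] toprect [621, 121, 94, 26, 12] all [616, 120, 114, 54, 13] 7225
goto (388, -267, 210, 0) rows [-311.1  328.4    7.4] [-0.     0.001  0.218] j [0.01 1.36] t 6.5
```

```bash
python3 -m handwheel '[[-311,328,7,0,0,-1.57],[-311,328,7,0,0,-1.57],[-311,328,7,0,0,-1.57],[-311,328,7,0,0,-1.57],[-311,328,7,0,0,-1.57],[-311,328,7,0,0,-1.57],[-311,328,7,0,0,-1.57],[-311,328,7,0,0,-1.57]]' 1.0; python3 -c "
from h import *
go(400,-230,210,102)"
```

```text
time_s: 7.3
eef_pos: [433.1, -192.4, 211.1]
ee_rot: [-0.001, 0.792, 0.61, -0.0]
force: [0.7, 0.0, -0.1]
grip_width: 0.999
grip_force: 0.0
goto (400, -230, 210, 102) rows [-44.8 -22.5   1.1] [-0.002 -0.001 -0.467] j [-0.67 -0.41] t 7.3
```

```bash
python3 -m handwheel '[[-80,-14,0,0,0,-0.46],[-80,-14,0,0,0,-0.46],[-80,-14,0,0,0,-0.46],[-80,-14,0,0,0,-0.46]]' 1.0
python3 - <<'E'
from h import *
p,d,W=look("wrist",["large_roll"])
cv2.imwrite("pics/w3.png",p[:,:,::-1])
go(388,-267,210,102)
E
```

```text
time_s: 7.7
eef_pos: [399.4, -265.7, 210.9]
ee_rot: [-0.001, 0.633, 0.774, 0.0]
force: [1.1, -0.6, -0.2]
grip_width: 0.997
grip_force: 0.0
wrist large_roll 0.71 bbox [229, 161, 300, 238] rgb [112.  75.  33.] z [ 7. 25. 26.] toprect [386, -264, 58, 59, 9] all [386, -269, 60, 68, 3] 3314
goto (388, -267, 210, 102) rows [  0.3 -12.    1.1] [-0.001 -0.002 -0.013] j [-0.83 -1.03] t 7.8
```

View pics/w3.png

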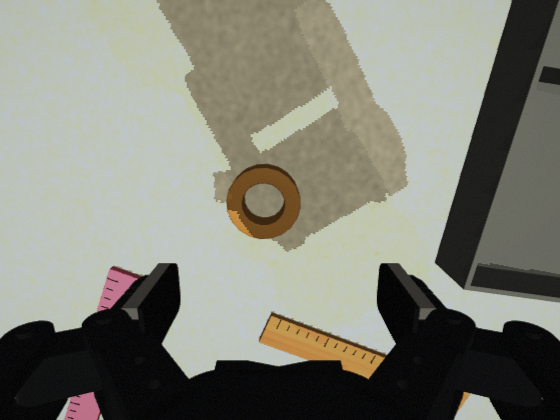

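The view shows the large roll at (264,201), with the light ruler at (330,340) and the pink ruler at (110,300). Both rulers are near the table, and the fingers' positions stay clear of them.

```bash
python3 -c "
from h import *
go(387,-266,75,102)"; python3 -m handwheel '[[0,-13,20,0,0,0],[0,-13,65,0,0,0],[0,-13,105,0,0,0],[0,-13,130,0,0,0],[0,-13,136,0,0,0],[0,-13,136,0,0,0]]'; python3 -m handwheel '[[0,0,0,0,0,0],[0,0,0,0,0,0],[0,0,0,0,0,0],[0,0,0,0,0,0],[0,0,0,0,0,0]]' 0.0 30;  python3 -m handwheel '[[0,0,-40,0,0,0],[0,0,-80,0,0,0],[0,0,-120,0,0,0],[0,0,-140,0,0,0],[0,0,-140,0,0,0]]'; python3 -c "
from h import *
go(603,208,210,102)"
```

```text
goto (387, -266, 75, 102) rows [  1.2 -12.6 136.1] [-0.001 -0.002 -0.013] j [-0.83 -1.03] t 7.8
time_s: 8.4
eef_pos: [387.5, -267.2, 75.8]
ee_rot: [-0.001, 0.634, 0.773, 0.0]
force: [0.9, -0.6, 0.5]
grip_width: 1.0
grip_force: 0.0
time_s: 8.9
eef_pos: [388.1, -268.0, 77.9]
ee_rot: [0.001, 0.634, 0.773, -0.0]
force: [-1.3, 1.8, 9.3]
grip_width: 0.694
grip_force: 30.4
time_s: 9.4
eef_pos: [388.3, -268.2, 219.7]
ee_rot: [0.004, 0.634, 0.773, -0.001]
force: [0.3, 0.3, -1.7]
grip_width: 0.691
grip_force: 33.3
goto (603, 208, 210, 102) rows [425.  303.7   8.1] [ 0.004  0.006 -0.013] j [-0.85 -1.05] t 9.4
```

```bash
python3 -m handwheel '[[425,303,8,0,0,0],[425,303,8,0,0,0],[425,303,8,0,0,0],[425,303,8,0,0,0],[425,303,8,0,0,0],[425,303,8,0,0,0],[425,303,8,0,0,0],[425,303,8,0,0,0]]';  python3 -c "
from h import *
go(602,208,210,102)"
```

```text
time_s: 10.2
eef_pos: [551.8, 99.4, 209.2]
ee_rot: [-0.0, 0.634, 0.773, -0.0]
force: [0.2, -1.0, -1.0]
grip_width: 0.695
grip_force: 33.3
goto (602, 208, 210, 102) rows [96.7 70.5 -0.8] [-0.001 -0.    -0.013] j [-0.03 -0.23] t 10.2
```

```bash
python3 -m handwheel '[[97,71,0,0,0,-0.01],[97,71,0,0,0,-0.01],[97,71,0,0,0,-0.01],[97,71,0,0,0,-0.01]]';  python3 - <<'E'
from h import *
look("wrist",["box","large_roll"])
go(602,208,83,102)
E
```

```text
time_s: 10.6
eef_pos: [602.2, 208.7, 208.4]
ee_rot: [-0.001, 0.629, 0.777, -0.0]
force: [0.3, -0.2, -1.0]
grip_width: 0.693
grip_force: 33.3
wrist box 0.66 bbox [175, 137, 382, 369] rgb [99. 98. 90.] z [ 4.  5. 51.] toprect [611, 168, 141, 196, 12] all [611, 167, 171, 198, 12] 24879
wrist large_roll 0.86 bbox [207, 200, 349, 344] rgb [156. 107.  47.] z [134. 155. 156.] toprect [601, 212, 60, 60, 13] all [611, 156, 122, 172, 15] 13455
goto (602, 208, 83, 102) rows [  2.5   0.8 126.4] [-0.001  0.    -0.003] j [ 0.15 -0.06] t 10.75
```

```bash
python3 -m handwheel '[[1,1,40,0,0,0],[1,1,80,0,0,0],[1,1,110,0,0,0],[1,1,126,0,0,0],[1,1,126,0,0,0]]'; python3 -m handwheel '[[0,0,0,0,0,0],[0,0,0,0,0,0],[0,0,0,0,0,0]]' 0.9;  python3 -m handwheel '[[0,0,-40,0,0,0],[0,0,-80,0,0,0],[0,0,-120,0,0,0],[0,0,-130,0,0,0],[0,0,-130,0,0,0]]'
python3 - <<'E'
from h import *
look("wrist",["box","large_roll","wiper"])
go(519,-412,210,-11)
E
```

```text
time_s: 11.25
eef_pos: [602.6, 206.3, 83.0]
ee_rot: [-0.001, 0.631, 0.776, -0.001]
force: [0.5, -0.4, -1.2]
grip_width: 0.692
grip_force: 35.2
time_s: 11.55
eef_pos: [603.5, 207.3, 85.2]
ee_rot: [0.001, 0.63, 0.776, 0.001]
force: [-0.4, -0.2, 0.1]
grip_width: 0.903
grip_force: 0.0
time_s: 12.05
eef_pos: [603.5, 207.5, 216.1]
ee_rot: [0.001, 0.63, 0.776, 0.001]
force: [-0.6, 0.2, -0.8]
grip_width: 0.897
grip_force: 0.0
wrist box 0.57 bbox [173, 130, 374, 375] rgb [92. 92. 84.] z [ 4.  6. 51.] toprect [612, 166, 141, 200, 12] all [616, 146, 172, 242, 12] 32306
wrist large_roll 0.88 bbox [243, 162, 312, 240] rgb [158. 109.  52.] z [ 7. 29. 30.] toprect [602, 210, 59, 59, 69] all [601, 207, 68, 60, 76] 3373
wrist wiper 0.56 bbox [217, 269, 337, 326] rgb [197. 115.  45.] z [ 7. 34. 44.] toprect [620, 123, 95, 26, 12] all [622, 115, 113, 65, 13] 6840
goto (519, -412, 210, -11) rows [-589.  -208.9    2.8] [-0.002  0.003  1.969] j [ 0.15 -0.06] t 12.25
```

```bash
python3 -m handwheel '[[-589,-209,0,0,0,1.97],[-589,-209,0,0,0,1.97],[-589,-209,0,0,0,1.97],[-589,-209,0,0,0,1.97],[-589,-209,0,0,0,1.97],[-589,-209,0,0,0,1.97],[-589,-209,0,0,0,1.97],[-589,-209,0,0,0,1.97]]' 0.6;  python3 -c "
from h import *
go(500,-408,210,-11)"
```

```text
time_s: 13.05
eef_pos: [548.6, -190.8, 212.9]
ee_rot: [-0.001, 0.959, 0.282, -0.001]
force: [0.4, 0.3, 0.5]
grip_width: 0.605
grip_force: 0.0
goto (500, -408, 210, -11) rows [-158.3  156.4    2.7] [-0.001  0.002  0.763] j [-0.54  0.46] t 13.05
```

```bash
python3 -m handwheel '[[-158,156,2,0,0,0.76],[-158,156,2,0,0,0.76],[-158,156,2,0,0,0.76],[-158,156,2,0,0,0.76],[-158,156,2,0,0,0.76],[-158,156,2,0,0,0.76]]' 0.6;  python3 - <<'E'
from h import *
p,d,W=look("wrist",["ruler"])
cv2.imwrite("pics/w4.png",p[:,:,::-1])
go(519,-412,210,-11)
E
```

```text
time_s: 13.65
eef_pos: [500.8, -408.6, 210.1]
ee_rot: [-0.001, 0.996, -0.095, -0.001]
force: [0.7, 0.1, -0.9]
grip_width: 0.598
grip_force: 0.0
wrist ruler 0.95 bbox [256, 33, 303, 297] rgb [206. 150.  78.] z [6. 8. 9.] toprect [520, -412, 34, 221, 79] all [520, -412, 34, 221, 79] 10284
wrist ruler 0.95 bbox [404, 396, 454, 418] rgb [204. 123. 149.] z [3. 8. 9.] toprect [371, -474, 297, 36, 20] all [371, -474, 297, 36, 20] 753
goto (519, -412, 210, -11) rows [17.7  3.4  0.8] [-0.002  0.002  0.011] j [-0.86  0.89] t 13.75
```

View pics/w4.png

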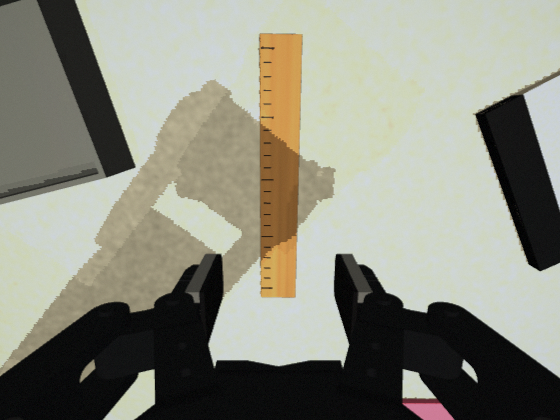

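The light ruler with tick marks runs from (281,35) to (278,297), straight ahead of and centred between the fingers.

```bash
python3 -m handwheel '[[18.5,4,40,0,0,0.01],[18.5,4,80,0,0,0.01],[18.5,4,110,0,0,0.01],[18.5,4,130,0,0,0.01],[18.5,4,138,0,0,0.01],[18.5,4,139,0,0,0.01]]'; python3 -c "
from h import *
go(520,-412,71.5,-11)"
```

```text
time_s: 14.35
eef_pos: [520.1, -412.0, 72.4]
ee_rot: [-0.001, 0.995, -0.095, -0.001]
force: [0.8, -0.1, -0.1]
grip_width: 0.601
grip_force: 0.0
goto (520, -412, 71.5, -11) rows [-0.1  0.1  0.9] [-0.001  0.001  0.002] j [-0.85  0.91] t 14.35
```

```bash
python3 -m handwheel '[[0,0,0,0,0,0],[0,0,0,0,0,0],[0,0,0,0,0,0],[0,0,0,0,0,0],[0,0,0,0,0,0]]' 0.0 30;  python3 -m handwheel '[[0,0,-20,0,0,0],[0,0,-60,0,0,0],[0,0,-100,0,0,0],[0,0,-140,0,0,0],[0,0,-140,0,0,0]]'
python3 - <<'E'
from h import *
look("wrist",["ruler"],zlo=0)
go(611.5,165,215,12)
E
```

```text
time_s: 14.85
eef_pos: [520.3, -413.5, 74.7]
ee_rot: [0.001, 0.995, -0.096, 0.001]
force: [0.3, 1.8, 6.9]
grip_width: 0.358
grip_force: 30.4
time_s: 15.35
eef_pos: [520.8, -414.4, 219.9]
ee_rot: [0.004, 0.995, -0.096, 0.004]
force: [0.8, -0.4, 0.0]
grip_width: 0.355
grip_force: 29.9
wrist ruler 0.88 bbox [240, 10, 322, 362] rgb [159. 112.  59.] z [152. 153. 155.] toprect [505, -412, 69, 302, 79] all [514, -414, 69, 321, 79] 26778
wrist ruler 0.47 bbox [414, 405, 433, 418] rgb [135. 104.  97.] z [2. 7. 9.] toprect [260, -521, 19, 7, 44] all [260, -521, 19, 7, 44] 93
goto (611.5, 165, 215, 12) rows [ -20.6 -585.2   -1.7] [ 0.001 -0.001 -0.402] j [-0.85  0.92] t 15.45
```

```bash
python3 -m handwheel '[[-20,-585,0,0,0,-0.4],[-20,-585,0,0,0,-0.4],[-20,-585,0,0,0,-0.4],[-20,-585,0,0,0,-0.4],[-20,-585,0,0,0,-0.4],[-20,-585,0,0,0,-0.4],[-20,-585,0,0,0,-0.4],[-20,-585,0,0,0,-0.4]]';  python3 -c "
from h import *
go(611.5,165,215,12)"
```

```text
time_s: 16.25
eef_pos: [582.3, -16.2, 211.6]
ee_rot: [-0.0, 0.995, 0.103, -0.001]
force: [1.5, -0.0, -0.4]
grip_width: 0.362
grip_force: 29.9
goto (611.5, 165, 215, 12) rows [  65.9 -171.3   -3.3] [-0.001  0.002 -0.002] j [-0.23  1.13] t 16.25
```

```bash
python3 -m handwheel '[[66,-171,-3,0,0,0],[66,-171,-3,0,0,0],[66,-171,-3,0,0,0],[66,-171,-3,0,0,0],[66,-171,-3,0,0,0]]';python3 -m handwheel '[[0,0,0,0,0,0],[0,0,0,0,0,0]]';  python3 - <<'E'
from h import *
p,d,W=look("wrist",["box","ruler"])
cv2.imwrite("pics/w5.png",p[:,:,::-1])
go(611.5,165,215,12)
E
```

```text
time_s: 16.75
eef_pos: [611.5, 166.7, 214.2]
ee_rot: [-0.0, 0.994, 0.106, -0.001]
force: [-0.2, 0.1, -0.7]
grip_width: 0.361
grip_force: 29.9
time_s: 16.95
eef_pos: [612.0, 161.6, 215.2]
ee_rot: [0.0, 0.995, 0.103, -0.001]
force: [0.1, -0.1, 0.0]
grip_width: 0.361
grip_force: 29.9
wrist box 0.56 bbox [127, 111, 419, 299] rgb [105. 105.  96.] z [ 4.  6. 51.] toprect [611, 165, 141, 201, 12] all [599, 162, 170, 246, 11] 24959
wrist ruler 0.59 bbox [234, 6, 326, 363] rgb [184. 131.  70.] z [147. 148. 150.] toprect [640, 168, 158, 32, 11] all [608, 162, 308, 68, 12] 26873
goto (611.5, 165, 215, 12) rows [-0.  -3.5  0.9] [ 0.     0.    -0.004] j [0.07 1.44] t 17.1
```

View pics/w5.png

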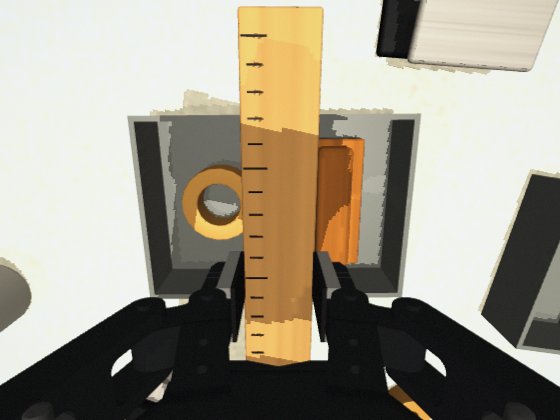

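The ruler is held level. It runs from (281,6) to past the fingers and is centred over the box, between the roll (215,203) and the wiper (340,200).

```bash
python3 -m handwheel '[[1,-2,40,0,0,0],[1,-2,70,0,0,0],[1,-2,85,0,0,0],[1,-2,90.5,0,0,0],[1,-2,91,0,0,0]]';python3 -m handwheel '[[0,0,0,0,0,0],[0,0,0,0,0,0]]'
```

```text
time_s: 17.6
eef_pos: [613.1, 164.5, 125.9]
ee_rot: [0.0, 0.995, 0.103, 0.0]
force: [1.1, -1.2, -0.7]
grip_width: 0.36
grip_force: 29.9
time_s: 17.8
eef_pos: [613.3, 164.8, 126.2]
ee_rot: [0.0, 0.995, 0.104, 0.001]
force: [-1.1, -0.4, -0.6]
grip_width: 0.36
grip_force: 29.9
```

```bash
python3 -m handwheel '[[0,0,1,0,0,0],[0,0,1.5,0,0,0],[0,0,1.5,0,0,0]]'; python3 -m handwheel '[[0,0,0,0,0,0],[0,0,0,0,0,0],[0,0,0,0,0,0]]' 0.55;python3 -m handwheel '[[0,0,-20,0,0,0],[0,0,-60,0,0,0],[0,0,-100,0,0,0],[0,0,-100,0,0,0],[0,0,-100,0,0,0]]'
python3 - <<'E'
from h import *
look("wrist",["box","ruler"])
go(362,249,215,-10)
E
```

```text
time_s: 18.1
eef_pos: [613.1, 164.9, 124.7]
ee_rot: [0.0, 0.995, 0.104, 0.001]
force: [-2.0, -0.9, 5.6]
grip_width: 0.359
grip_force: 30.5
time_s: 18.4
eef_pos: [612.7, 164.9, 123.5]
ee_rot: [-0.0, 0.995, 0.104, -0.0]
force: [-0.2, -0.0, -0.1]
grip_width: 0.549
grip_force: 0.0
time_s: 18.9
eef_pos: [612.8, 164.9, 224.0]
ee_rot: [-0.0, 0.995, 0.104, 0.001]
force: [0.6, 0.1, -0.7]
grip_width: 0.547
grip_force: 0.0
wrist box 0.96 bbox [137, 116, 418, 293] rgb [105. 105.  95.] z [ 4.  6. 52.] toprect [611, 165, 141, 201, 12] all [602, 153, 164, 222, 12] 25458
wrist ruler 0.65 bbox [253, 56, 305, 339] rgb [183. 130.  69.] z [57. 58. 59.] toprect [611, 166, 220, 32, 11] all [611, 166, 220, 32, 11] 12318
goto (362, 249, 215, -10) rows [-227.6 -134.     7.7] [0.    0.003 0.382] j [0.08 1.44] t 19.05
```

```bash
python3 -m handwheel '[[-228,-134,0,0,0,0.38],[-228,-134,0,0,0,0.38],[-228,-134,0,0,0,0.38],[-228,-134,0,0,0,0.38],[-228,-134,7,0,0,0.38],[-228,-134,7,0,0,0.38],[-228,-134,7,0,0,0.38]]' 0.7;python3 -m handwheel '[[0,0,0,0,0,0],[0,0,0,0,0,0]]'
python3 - <<'E'
from h import *
p,d,W=look("wrist",["stapler","stamp"])
cv2.imwrite("pics/w6.png",p[:,:,::-1])
go(362,249,215,-10)
E
```

```text
time_s: 19.75
eef_pos: [360.6, 249.4, 216.1]
ee_rot: [0.0, 0.996, -0.085, -0.001]
force: [0.9, -0.4, 0.9]
grip_width: 0.705
grip_force: 0.0
time_s: 19.95
eef_pos: [363.3, 248.6, 216.5]
ee_rot: [0.0, 0.996, -0.087, 0.0]
force: [0.2, 0.4, 0.2]
grip_width: 0.7
grip_force: 0.0
wrist stapler 0.84 bbox [73, 261, 189, 307] rgb [209. 188.   0.] z [ 6. 36. 45.] toprect [338, 350, 39, 134, 27] all [330, 373, 48, 179, 21] 3736
wrist stamp 0.57 bbox [372, 78, 430, 150] rgb [113.5  63.   24. ] z [ 9. 15. 43.] toprect [416, 144, 25, 23, 15] all [415, 136, 44, 52, 70] 2924
goto (362, 249, 215, -10) rows [-0.9 -0.2  1.5] [0.    0.    0.001] j [0.33 2.08] t 20.1
```

View pics/w6.png

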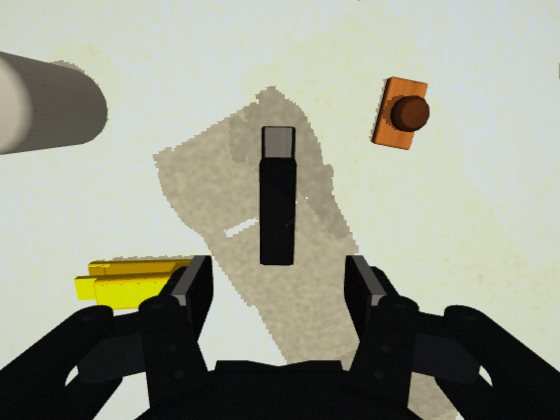

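The black stapler lies from (278,126) at its steel nose to (277,265), centred between the fingers. The yellow look-alike (130,285) is outside the left finger, and the stamp is at (403,115).

Run:
```python
from h import *
c=cams.calibration("wrist"); p,d=cams.capture("wrist"); W=cloud("wrist",d,c)[110:280,240:320].reshape(-1,3)
for z in (5,30): print(z,cv2.minAreaRect(W[W[:,2]>z][:,:2].astype(np.float32)))
for n in ["stapler"]: pass
x=W[W[:,2]>5]; print(np.percentile(x[:,2],[5,50,97]))
c=cams.calibration("wrist"); W=cloud("wrist",d,c)[60:160,360:440].reshape(-1,3)
for z in (5,30): print('stamp',z,cv2.minAreaRect(W[W[:,2]>z][:,:2].astype(np.float32)))
```

```text
5 ((369.6451721191406, 249.41494750976562), (28.078271865844727, 110.0323715209961), 79.3245620727539)
30 ((369.3681640625, 249.47921752929688), (28.079116821289062, 109.44254302978516), 79.27945709228516)
[28.08474025 41.15485771 44.52984392]
stamp 5 ((416.34521484375, 142.6619873046875), (30.759193420410156, 52.07319259643555), 70.16287231445312)
stamp 30 ((416.3006591796875, 142.9380645751953), (25.38006019592285, 24.495752334594727), 78.22774505615234)
```

```bash
python3 -c "
from h import *
go(367,250,90,-10.7)"; python3 -m handwheel '[[4,-1,40,0,0,0.01],[4,-1,80,0,0,0.01],[4,-1,110,0,0,0.01],[4,-1,124,0,0,0.01],[4,-1,126,0,0,0.01],[4,-1,126,0,0,0.01]]'; python3 -m handwheel '[[0,0,0,0,0,0],[0,0,0,0,0,0],[0,0,0,0,0,0],[0,0,0,0,0,0],[0,0,0,0,0,0]]' 0.0 50;  python3 -m handwheel '[[0,0,-20,0,0,0],[0,0,-60,0,0,0],[0,0,-100,0,0,0],[0,0,-125,0,0,0],[0,0,-125,0,0,0]]'
python3 - <<'E'
from h import *
go(616,-209,215,3)
E
```

```text
goto (367, 250, 90, -10.7) rows [  4.   -2.  126.5] [0.    0.    0.013] j [0.33 2.08] t 20.15
time_s: 20.75
eef_pos: [366.5, 249.3, 90.8]
ee_rot: [-0.0, 0.996, -0.091, 0.0]
force: [-0.1, -0.7, -0.4]
grip_width: 0.7
grip_force: 0.0
time_s: 21.25
eef_pos: [366.6, 249.4, 91.6]
ee_rot: [-0.0, 0.996, -0.091, 0.001]
force: [-1.3, -1.7, 5.7]
grip_width: 0.318
grip_force: 49.2
time_s: 21.75
eef_pos: [367.1, 249.7, 218.8]
ee_rot: [-0.001, 0.996, -0.091, 0.003]
force: [-0.2, 0.2, -3.6]
grip_width: 0.316
grip_force: 50.5
goto (616, -209, 215, 3) rows [327.9 406.    4.3] [-0.003 -0.006 -0.235] j [0.33 2.09] t 21.75
```

```bash
python3 -m handwheel '[[328,406,4,0,0,-0.23],[328,406,4,0,0,-0.23],[328,406,4,0,0,-0.23],[328,406,4,0,0,-0.23],[328,406,4,0,0,-0.23],[328,406,4,0,0,-0.23],[328,406,4,0,0,-0.23],[328,406,4,0,0,-0.23]]';  python3 -c "
from h import *
go(613,-209,215,3)"
```

```text
time_s: 22.55
eef_pos: [553.1, -96.8, 210.9]
ee_rot: [-0.001, 1.0, 0.024, -0.001]
force: [0.5, -0.3, -2.7]
grip_width: 0.318
grip_force: 50.5
goto (613, -209, 215, 3) rows [ 54.5 114.9  -4.3] [-0.001  0.002 -0.005] j [-0.38  1.14] t 22.55
```

```bash
python3 -m handwheel '[[54,115,-4,0,0,0],[54,115,-4,0,0,0],[54,115,-4,0,0,0],[54,115,-4,0,0,0]]'; python3 -m handwheel '[[0,0,0,0,0,0],[0,0,0,0,0,0]]'
python3 - <<'E'
from h import *
p,d,W=look("wrist",["divided_tray","stapler"])
cv2.imwrite("pics/w7.png",p[:,:,::-1])
go(613,-209,97,3)
E
```

```text
time_s: 22.95
eef_pos: [612.6, -210.4, 213.9]
ee_rot: [-0.0, 1.0, 0.022, -0.001]
force: [-0.6, 0.9, -2.8]
grip_width: 0.316
grip_force: 50.6
time_s: 23.15
eef_pos: [612.0, -206.2, 215.6]
ee_rot: [-0.001, 1.0, 0.024, -0.001]
force: [-0.9, -0.2, -2.7]
grip_width: 0.313
grip_force: 50.6
wrist divided_tray 0.98 bbox [56, 108, 405, 295] rgb [104. 104.  95.] z [ 4.  6. 51.] toprect [614, -170, 140, 241, 3] all [613, -154, 141, 273, 3] 47504
wrist stapler 0.65 bbox [243, 142, 318, 366] rgb [16. 16. 17.] z [134. 166. 169.] toprect [611, -205, 74, 28, 3] all [557, -210, 228, 64, 1] 14423
goto (613, -209, 97, 3) rows [  0.6   2.8 119.6] [-0.     0.    -0.004] j [-0.51  1.02] t 23.3
```

View pics/w7.png

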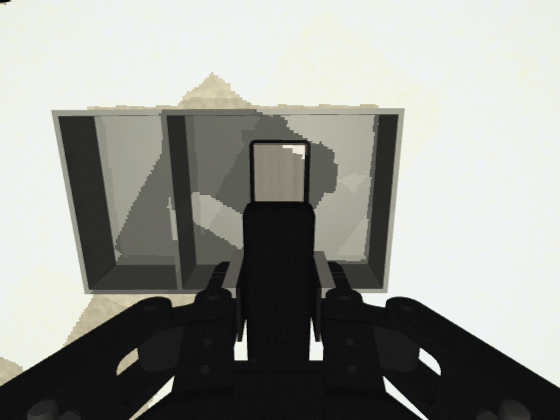

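The stapler is held level over the middle of the wide compartment, with its nose at (280,142) and the divider at column 175.

```bash
python3 -m handwheel '[[1,2,40,0,0,0],[1,2,80,0,0,0],[1,2,105,0,0,0],[1,2,118,0,0,0],[1,2,119.5,0,0,0]]'; python3 -m handwheel '[[0,0,0.5,0,0,0],[0,0,0.5,0,0,0]]'; python3 -m handwheel '[[0,0,0,0,0,0],[0,0,0,0,0,0],[0,0,0,0,0,0]]' 0.6;python3 -m handwheel '[[0,0,-20,0,0,0],[0,0,-60,0,0,0],[0,0,-100,0,0,0],[0,0,-120,0,0,0],[0,0,-120,0,0,0]]'
python3 - <<'E'
from h import *
look("wrist",["divided_tray","stapler"])
go(416,142.5,215,-20)
E
```

```text
time_s: 23.8
eef_pos: [613.4, -208.9, 96.7]
ee_rot: [-0.0, 1.0, 0.024, -0.0]
force: [-0.7, 0.3, -2.1]
grip_width: 0.32
grip_force: 51.0
time_s: 24.0
eef_pos: [614.0, -209.2, 98.1]
ee_rot: [0.001, 1.0, 0.024, 0.001]
force: [-0.8, 0.8, -2.5]
grip_width: 0.317
grip_force: 51.0
time_s: 24.3
eef_pos: [613.7, -209.2, 97.3]
ee_rot: [0.0, 1.0, 0.024, 0.0]
force: [0.1, -0.6, -1.0]
grip_width: 0.595
grip_force: 0.0
time_s: 24.8
eef_pos: [614.3, -209.5, 220.5]
ee_rot: [0.002, 1.0, 0.024, 0.003]
force: [0.8, 0.5, -0.3]
grip_width: 0.599
grip_force: 0.0
wrist divided_tray 0.95 bbox [52, 109, 393, 296] rgb [103. 103.  94.] z [ 4.  6. 51.] toprect [614, -171, 141, 242, 3] all [599, -163, 170, 290, 3] 49394
wrist stapler 0.7 bbox [258, 135, 298, 272] rgb [17. 17. 17.] z [13. 45. 49.] toprect [607, -209, 88, 28, 2] all [618, -208, 109, 33, 2] 4840
goto (416, 142.5, 215, -20) rows [-180.2 -360.4    1. ] [-0.001  0.002  0.397] j [-0.51  1.01] t 24.95
```

```bash
python3 -m handwheel '[[-180,-360,0,0,0,0.4],[-180,-360,0,0,0,0.4],[-180,-360,0,0,0,0.4],[-180,-360,0,0,0,0.4],[-180,-360,0,0,0,0.4],[-180,-360,0,0,0,0.4],[-180,-360,0,0,0,0.4],[-180,-360,0,0,0,0.4]]' 0.6;  python3 -m handwheel '[[0,0,0,0,0,0],[0,0,0,0,0,0]]'
python3 - <<'E'
from h import *
look("wrist",["stamp"],zlo=26)
go(416.3,142.8,90,-20)
E
```

```text
time_s: 25.75
eef_pos: [416.0, 141.1, 215.5]
ee_rot: [0.0, 0.984, -0.176, -0.001]
force: [1.4, 0.9, 0.0]
grip_width: 0.599
grip_force: 0.0
time_s: 25.95
eef_pos: [417.2, 140.4, 215.8]
ee_rot: [0.0, 0.985, -0.174, -0.001]
force: [0.3, -1.5, -0.2]
grip_width: 0.598
grip_force: 0.0
wrist stamp 0.58 bbox [258, 169, 297, 230] rgb [103.  57.  21.] z [13. 16. 44.] toprect [417, 142, 25, 25, 86] all [417, 142, 31, 52, 70] 2121
goto (416.3, 142.8, 90, -20) rows [ -2.8  -2.9 126. ] [ 0.001  0.001 -0.004] j [0.05 1.98] t 26.05
```

```bash
python3 -m handwheel '[[-2,-2,40,0,0,0],[-2,-2,80,0,0,0],[-2,-2,110,0,0,0],[-2,-2,124,0,0,0],[-2,-2,126,0,0,0],[-2,-2,126,0,0,0]]'; python3 -m handwheel '[[0,0,0,0,0,0],[0,0,0,0,0,0],[0,0,0,0,0,0],[0,0,0,0,0,0],[0,0,0,0,0,0]]' 0.0 30;  python3 -m handwheel '[[0,0,-20,0,0,0],[0,0,-60,0,0,0],[0,0,-100,0,0,0],[0,0,-125,0,0,0],[0,0,-125,0,0,0]]'
python3 - <<'E'
from h import *
go(610,-90,215,3)
E
```

```text
time_s: 26.65
eef_pos: [417.0, 141.6, 90.6]
ee_rot: [0.0, 0.984, -0.176, -0.0]
force: [0.5, 0.0, 0.6]
grip_width: 0.604
grip_force: 0.0
time_s: 27.15
eef_pos: [417.2, 142.2, 91.5]
ee_rot: [-0.0, 0.985, -0.175, 0.001]
force: [-1.3, -3.0, 6.5]
grip_width: 0.286
grip_force: 29.3
time_s: 27.65
eef_pos: [417.6, 142.5, 218.8]
ee_rot: [-0.001, 0.985, -0.175, 0.003]
force: [0.4, -0.9, -2.0]
grip_width: 0.287
grip_force: 29.9
goto (610, -90, 215, 3) rows [260.7 151.9   5. ] [-0.002 -0.007 -0.405] j [0.06 1.99] t 27.65
```

```bash
python3 -m handwheel '[[261,152,5,0,0,-1.97],[261,152,5,0,0,-1.97],[261,152,5,0,0,-1.97],[261,152,5,0,0,-1.97],[261,152,5,0,0,-1.97],[261,152,5,0,0,-1.97],[261,152,5,0,0,-1.97],[261,152,5,0,0,-1.97]]';  python3 -c "
from h import *
go(610,-90,215,93)"
```

```text
time_s: 28.45
eef_pos: [609.4, -92.1, 208.2]
ee_rot: [-0.001, 0.915, 0.404, -0.001]
force: [-0.6, 0.1, -0.9]
grip_width: 0.287
grip_force: 29.9
goto (610, -90, 215, 93) rows [ 2.  -1.  -6.8] [-0.003  0.    -0.791] j [-0.34  0.4 ] t 28.45
```

```bash
python3 -m handwheel '[[1,-2,-6,0,0,-0.79],[1,-2,-6,0,0,-0.79],[1,-2,-6,0,0,-0.79],[1,-2,-6,0,0,-0.79],[1,-2,-6,0,0,-0.79],[1,-2,-6,0,0,-0.79],[1,-2,-6,0,0,-0.79]]'
python3 - <<'E'
from h import *
p,d,W=look("wrist",["divided_tray","stamp"])
cv2.imwrite("pics/w8.png",p[:,:,::-1])
go(610,-90,96.5,93)
E
```

```text
time_s: 29.15
eef_pos: [607.9, -88.2, 215.1]
ee_rot: [-0.001, 0.69, 0.724, -0.0]
force: [0.1, -0.3, -1.5]
grip_width: 0.284
grip_force: 29.9
wrist divided_tray 0.78 bbox [183, 156, 378, 364] rgb [93. 93. 85.] z [ 4.  6. 51.] toprect [611, -107, 141, 115, 3] all [614, -155, 170, 210, 3] 17810
wrist stamp 0.45 bbox [221, 0, 319, 17] rgb [42. 42. 38.] z [ 2. 15. 36.] toprect [580, 56, 30, 1, 13] all [599, 61, 70, 1, 12] 956
goto (610, -90, 96.5, 93) rows [ -1.8   1.9 119.3] [-0.001 -0.    -0.007] j [-0.33 -0.38] t 29.3
```

View pics/w8.png

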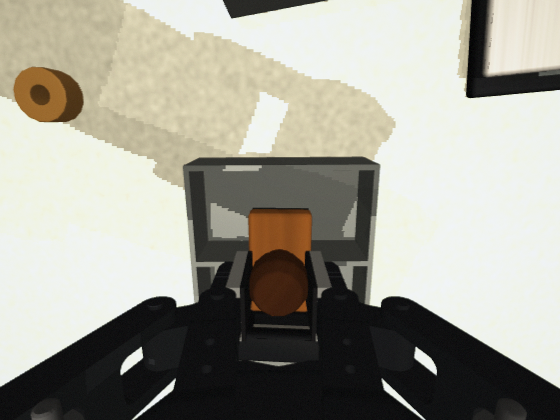

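The stamp is held upright. Its base runs from (280,208) to about (280,310), and it is turned across the narrow compartment, whose far rim is at row 160 and divider at row 263.

```bash
python3 -m handwheel '[[-2,2,40,0,0,0],[-2,2,80,0,0,0],[-2,2,105,0,0,0],[-2,2,117,0,0,0],[-2,2,119,0,0,0],[-2,2,119,0,0,0]]'; python3 -m handwheel '[[0,0,0.5,0,0,0],[0,0,0.5,0,0,0]]';  python3 -m handwheel '[[0,0,0,0,0,0],[0,0,0,0,0,0],[0,0,0,0,0,0]]' 0.6;python3 -m handwheel '[[0,0,-20,0,0,0],[0,0,-60,0,0,0],[0,0,-100,0,0,0],[0,0,-140,0,0,0],[0,0,-140,0,0,0]]'
python3 - <<'E'
from h import *
p,d,W=look("wrist",["divided_tray","stamp"],zlo=10)
cv2.imwrite("pics/w9.png",p[:,:,::-1])
go(420,-350,300,30)
E
```

```text
time_s: 29.9
eef_pos: [610.9, -90.4, 98.5]
ee_rot: [0.001, 0.69, 0.723, 0.0]
force: [0.4, -0.3, -1.3]
grip_width: 0.28
grip_force: 30.0
time_s: 30.1
eef_pos: [610.8, -90.4, 98.3]
ee_rot: [0.001, 0.69, 0.724, 0.0]
force: [0.1, 0.8, -1.3]
grip_width: 0.285
grip_force: 30.0
time_s: 30.4
eef_pos: [610.5, -90.3, 97.4]
ee_rot: [0.0, 0.69, 0.724, 0.0]
force: [0.2, 0.3, -0.7]
grip_width: 0.602
grip_force: 0.0
time_s: 30.9
eef_pos: [611.8, -90.7, 243.2]
ee_rot: [0.005, 0.69, 0.724, 0.002]
force: [0.0, 0.3, 0.2]
grip_width: 0.605
grip_force: 0.0
wrist divided_tray 0.68 bbox [186, 148, 363, 367] rgb [96. 96. 88.] z [ 4.  5. 51.] toprect [614, -164, 140, 229, 3] all [614, -169, 168, 238, 3] 24329
wrist stamp 0.6 bbox [259, 167, 294, 221] rgb [123.  71.  28.] z [17. 19. 48.] toprect [611, -89, 30, 51, 3] all [613, -89, 31, 51, 2] 1797
goto (420, -350, 300, 30) rows [-250.6 -202.2  -63.6] [-1.000e-03  0.000e+00  1.094e+00] j [-0.34 -0.38] t 31.05
```

```bash
python3 -m handwheel '[[-260,-180,-60,0,0,0],[-260,-180,-60,0,0,0],[-260,-180,-60,0,0,0],[-260,-180,-60,0,0,0],[-260,-180,-60,0,0,0],[-260,-180,-60,0,0,0]]'; python3 -m handwheel '[[0,0,0,0,0,0],[0,0,0,0,0,0],[0,0,0,0,0,0],[0,0,0,0,0,0],[0,0,0,0,0,0]]'
python3 - <<'E'
from h import *
N="stapler stamp wiper large_roll small_roll ruler bottle punch box".split()
p,d,W=look("scene",N); cv2.imwrite("pics/s9.png",p[:,:,::-1])
look("top",N)
E
```

```text
time_s: 31.65
eef_pos: [452.7, -341.5, 291.8]
ee_rot: [-0.001, 0.69, 0.724, 0.0]
force: [0.2, -1.1, 0.6]
grip_width: 0.599
grip_force: 0.0
time_s: 32.15
eef_pos: [454.7, -339.3, 292.7]
ee_rot: [-0.0, 0.69, 0.724, 0.0]
force: [0.2, -0.5, 0.3]
grip_width: 0.604
grip_force: 0.0
scene stapler 0.71 bbox [264, 108, 289, 129] rgb [112.  97.  34.] z [ 4. 30. 45.] toprect [311, 367, 92, 29, 81] all [312, 392, 43, 147, 0] 305
scene stapler 0.59 bbox [262, 260, 304, 282] rgb [24. 24. 24.] z [11. 39. 49.] toprect [616, -211, 103, 27, 2] all [619, -211, 108, 28, 3] 610
scene stamp 0.43 bbox [291, 231, 308, 242] rgb [65. 42. 28.] z [ 6. 35. 49.] toprect [617, -104, 22, 46, 19] all [611, -92, 37, 72, 13] 143
scene wiper 0.64 bbox [311, 182, 347, 196] rgb [113.  75.  45.] z [ 7. 37. 46.] toprect [625, 102, 94, 66, 11] all [625, 130, 96, 118, 81] 437
scene large_roll 0.7 bbox [323, 160, 344, 180] rgb [90.5 71.  48.5] z [ 6. 25. 31.] toprect [607, 212, 49, 59, 47] all [600, 219, 85, 51, 89] 117
scene small_roll 0.58 bbox [245, 194, 259, 207] rgb [110.   87.5  55. ] z [ 6. 22. 28.] toprect [427, -13, 3
[... 1608 characters left out ...]
uler 0.97 bbox [399, 283, 479, 311] rgb [110.  78.  91.] z [ 0.  7. 12.] toprect [258, -468, 221, 35, 79] all [258, -468, 221, 35, 79] 924
top ruler 0.95 bbox [205, 143, 229, 214] rgb [110.  85.  45.] z [50. 57. 62.] toprect [613, 163, 222, 33, 11] all [616, 163, 228, 34, 12] 824
top bottle 0.96 bbox [117, 216, 151, 242] rgb [73. 71. 64.] z [ 10.  99. 153.] toprect [469, 399, 27, 25, 72] all [481, 412, 95, 58, 49] 570
top punch 0.67 bbox [232, 109, 265, 143] rgb [109. 112. 102.] z [ 3. 50. 61.] toprect [780, 60, 82, 85, 6] all [793, 62, 113, 111, 5] 1029
top box 0.83 bbox [179, 149, 255, 211] rgb [68. 66. 60.] z [-1.  7. 52.] toprect [612, 163, 142, 200, 12] all [621, 169, 163, 207, 12] 1859
```

View pics/s9.png

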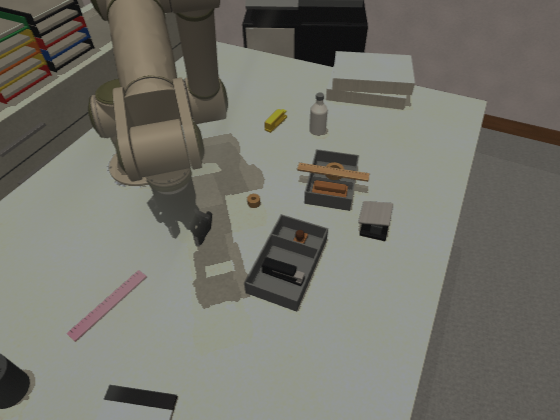

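The scene view shows everything in place: stapler (283,270) and stamp (300,236) in the tray, roll and wiper in the box with the ruler (333,172) across it. The bottle, small roll and punch have not moved.

```bash
python3 -c "
from rig import order
print(order.finish_job())"
```

```text
the job is handed in; nothing more can be done
None
```

I made up both kits, laid the ruler across the box and handed the job in at about 32 s; the last camera views showed everything in place, but the hand-in gave no pass or fail verdict.

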